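Heat-sink clips on a transformer's lugs

ROBOT

A 6-joint arm with a two-finger parallel gripper is mounted at the origin on the work surface. World frame = base frame: x ahead of the robot, y to its left, z up, the work surface at z = 0. Lengths are in m, angles in rad, forces in N, time in s.
With the tool pointing down it reaches from about 0.35 to 0.775 m from the base axis. Payload 7.3 kg.
Tool frame: the origin (TCP) lies at the centre of the arm's flange, where the gripper is bolted on; the fingertips stand 178 mm ahead of it and the grasp point (between the pads) lies 159 mm ahead of it; z points along the fingers, y is the line along which they close (so a half turn about z gives the same grasp; the last joint's range is limited). The gripper opens to 92 mm and grips with 3 to 60 N. Pads are 19 mm wide; open, the fingers measure 130 mm over their backs; the gripper's body (75 mm by 190 mm) begins 47 mm behind the grasp point.
Start: joints at [-1.351, 0.342, 1.524, -0, 1.275, -0.146], TCP at [0.188, -0.49, 0.405] pointing down, gripper open.
Joint ranges: [-2.53, 2.53], [-0.77, 2.02], [0.04, 2.7], [-1, 4.14], [0.28, 2.66], [-3.11, 3.11]. Speed limits (rad/s): [2.57, 2.57, 3.14, 3.14, 3.14, 3.14].

INTERFACE

Orientations are given as [roll, pitch, yaw] about the fixed x, y, z axes, in that order (R = Rz(yaw) Ry(pitch) Rx(roll)).
In Python, from cell import telemetry, vision, ticket gives the robot as it stands.
- The arm moves only by the shell command python3 -m crank 'ROWS' [FORCE]. ROWS is JSON, a list of rows, each a list of 5 numbers: the gripper command: -1 is shut, 1 is fully open, values between are in proportion, then the shift along the tool's x, y, z in mm, then the turn about the tool's z in rad. In form: [[fingers, dx, dy, dz, roll], ...]. A call has 1 to 12 rows; each row is the pose to reach, as a shift and turn from the pose commanded when the call began, along the tool's axes at that moment; what a row does not reach only later rows make up. A row lasts 1/12 s, in which the tool goes at most 41.7 mm and 7.16 degrees, less where a joint would pass 70% of its speed; a pose out of reach is approached as far as the arm can. A call with a gripper value outside its range is refused whole. The fingers move at their own pace and stop on an object; FORCE is the grip in N (left out, the last holds). Time passes only in rows, so rows that repeat a pose let the fingers close. It gives the time, the measured TCP pose, the force, the opening and the grip force at its end, in the units of the state.
- telemetry.observe(): the state, without advancing time (a new reading comes with each control period).
- vision.read_camera(name): name is "side" or "top" or "wrist"; returns (picture, depth): 420x560x3 uint8, red, green, blue; 420x560 float32, m along the optical axis (not along the pixel's ray), 0 where there is no reading.
- vision.get_calibration(name): a dict with "camera_matrix" (3x3 intrinsics, pixels), "rvec" (rotation vector, rad) and "tvec" (3), from world to camera coordinates, as OpenCV has them. Camera axes: x right, y down, z forward; pixel columns grow to the right and rows downward; lengths in m; the calibration is good to about 2 mm. A picture is of the moment at which its call begins: read the wrist's pose just before it. get_calibration takes no time and is no camera call; for the wrist camera it gives the pose at the moment of the call.
- ticket.hand_in(): hands the job in; it is judged then, once.
The state is a dict: "time": time; "qpos": joint angles; "qvel": joint speeds; "joint_efforts": joint torques, N m; "tool_pos": TCP position; "tool_rot": TCP orientation; "contact_force": force on the tool from outside, world axes, zero at the start; "torque": the same for the moment, N m; "opening": finger opening in m; "grip_force": force on a finger pad.
Only numpy, scipy, OpenCV 4.12 (cv2) and the standard library are available. Lean on these libraries where they do the work, as an engineer would, in place of code of your own. Each camera call takes 0.05 s, during which the arm holds its last target. There are 200 camera calls.

TASK

The transformer in the tilted cradle is ready for soldering: take the two sprung heat-sink clips off the aluminium strip on the white tray and clip the broad-jawed one on the transformer's broad copper lug and the slim one on its narrow copper lug. Each must sit straight and in the middle of its lug, in line with the way the lug leans, its jaws gripping the lug with more than half the height of their gripping faces down over the edge. Let go of both, and do not push the cradle out of its place, press hard on it or shift the other things on the bench.

Things in the scene. Friction and masses are not known exactly. Their poses are not given: they have to be found in the camera images.
- broad_clip: Broad sprung clip: jaws 24 mm, handles 26 wide (y), 50 g. Like a clothes-peg: steel jaws below, black handles above. Origin: middle of the spring. z from jaws to handles, x the way jaws and handles open, y across the width. Handles: flat plates z +2 to +42, splayed, 42 over the outsides at the top at rest; squeezed home (10 N) parallel, 22 over the outsides.
- slim_clip: Slim sprung clip: jaws 10 mm, handles 14 wide (y), 34 g. Like a clothes-peg: steel jaws below, black handles above. Origin: middle of the spring. z from jaws to handles, x the way jaws and handles open, y across the width. Handles: flat plates z +2 to +42, splayed, 42 over the outsides at the top at rest; squeezed home (10 N) parallel, 22 over the outsides.
- broad_clip_jaws (a point): Centre between the broad clip's gripping pads, 28 mm below its origin; axes as the clip's. At the start the jaws are 14 over the strip's edge. Jaws reach down to z = -36 from the clip's origin; pads are z -36 to -20, 3.5 thick, flat on a 3 mm plate when closed; at full squeeze the tips stand 20 apart inside, 28 outside (each arm turns 0.24 rad).
- slim_clip_jaws (a point): Centre between the slim clip's gripping pads, 28 mm below its origin; axes as the clip's. At the start the jaws are 14 over the strip's edge. Jaws reach down to z = -36 from the clip's origin; pads are z -36 to -20, 3.5 thick, flat on a 3 mm plate when closed; at full squeeze the tips stand 20 apart inside, 28 outside (each arm turns 0.24 rad).
- broad_lug (a point): Broad copper lug: flat plate 3 thick, 36 wide, standing 24 clear of a white block on the transformer's right-hand coil (seen from the robot). Origin: middle of its outer edge. z out along the lug (leans 21 to 36 degrees from vertical, towards the robot side), x normal to the plate, y along its edge. Its broad face is towards the robot.
- narrow_lug (a point): Narrow copper lug: flat plate 3 thick, 18 wide, standing 24 clear of a white block on the transformer's left-hand coil (seen from the robot). Origin: middle of its outer edge. z out along the lug (leans 21 to 36 degrees from vertical, towards the robot side), x normal to the plate, y along its edge. It stands edge-on to the robot.
- stand: Grey fixed base of the tilting cradle: plate 120 (x) x 196 (y) x 12 mm, cheeks 94 high at its y ends. Origin: centre of its underside; x away from the robot, z up. The cradle turns stiffly about an axis along y, 70 above the origin; the lugs' edges are 76 from it, lug centres 70 apart; midway between them a clamp screw, head 18 across, 6 higher than the lugs' edges.
- cradle: The aluminium cradle plate, 88 (x) x 168 (y) x 6 mm, with the transformer on it: steel core, two pink coils with 46 square black flanges, white blocks and the copper lugs. Origin: middle of its hinge axis; z along the lugs, y along the axis.
- tray: White tray plate 130 (x) x 170 (y) x 8, fixed, with an upright aluminium strip 3 thick and 160 long (along y) through its middle, upper edge 60 above the bench. Both clips are on this strip, 28 to 50 either side of the middle. Origin: centre of its underside; z up.
- reel: Two solder reels with white flanges 64 across, one above the other on an upright steel spindle, 180 high in all, on a 70 square base. Fixed obstacle. Origin: centre of its underside.
- coil_a: Wound bobbin standing on the bench: two black square flanges 46 x 46, pink winding, steel core stub on top, 44 high. Bystander. Origin: centre of its underside; z up.
- coil_b: Wound bobbin standing on the bench: two black square flanges 46 x 46, pink winding, steel core stub on top, 44 high. Bystander. Origin: centre of its underside; z up.
- coil_c: Wound bobbin standing on the tray beside the strip: two black square flanges 46 x 46, pink winding, 30 high. Bystander. Origin: centre of its underside; z up.
- flux_jar: Small amber jar, 32 across, 45 high, on the tray beside the strip. Bystander. Origin: centre of its underside.
- bottle: White bottle, 44 across, 110 high. Bystander. Origin: centre of its underside.
- tip_pot: Open aluminium pot with brass wool, 60 across, 45 high. Bystander. Origin: centre of its underside.
- screwdriver: Black-handled screwdriver, 170 long, lying on the bench. Bystander. Origin: under its middle.

How it is judged:
At the end, for the whole second after the job is handed in: Each clip at rest gripping its own lug (over 2 N): centre of its pads 1 to 18 mm below the edge, within 4 mm of the plate's mid-plane and 9 mm (broad) or 7 mm (slim) of the edge's middle; long axis and opening direction within 0.2 rad of the lug's z and x, handles outward (x of broad_clip_jaws in the frame of broad_lug between -0.004 and 0.004 m and y of broad_clip_jaws in the frame of broad_lug between -0.009 and 0.009 m and z of broad_clip_jaws in the frame of broad_lug between -0.018 and -0.001 m and angle between the z axis of broad_clip and the z axis of broad_lug, either way round below 0.2 rad and angle between the x axis of broad_clip and the x axis of broad_lug, either way round below 0.2 rad and z of broad_clip in the frame of broad_lug above 0 m and contact force between each of broad_clip, slim_clip and cradle above 2 N and linear speed of each of broad_clip, slim_clip below 0.02 m/s and x of slim_clip_jaws in the frame of narrow_lug between -0.004 and 0.004 m and y of slim_clip_jaws in the frame of narrow_lug between -0.007 and 0.007 m and z of slim_clip_jaws in the frame of narrow_lug between -0.018 and -0.001 m and angle between the z axis of slim_clip and the z axis of narrow_lug, either way round below 0.2 rad and angle between the x axis of slim_clip and the x axis of narrow_lug, either way round below 0.2 rad and z of slim_clip in the frame of narrow_lug above 0 m); the robot touches nothing.
It fails at once if the cradle is pushed out of its tilt (a lug's edge shifted by more than 15 mm) (distance of any of broad_lug, narrow_lug from where it was at the start of the episode above 0.015 m).
It fails at once if a bystander (bobbin, jar, bottle, pot, screwdriver) is shifted by more than 30 mm (distance of any of coil_a, coil_b, coil_c, flux_jar, bottle, tip_pot, screwdriver from where it was at the start of the episode above 0.03 m).
It fails at once if something presses on the transformer or its cradle with more than 60 N (contact force between anything else and cradle above 60 N).
It also fails if it takes over 56 s, if anything falls off the work surface, if the arm or the gripper's body presses on something with over 40 N, if the wrist force passes 120 N, or if a joint passes its speed limit or range.

## Working session

There is one attempt and no reset: what is moved stays moved. The work goes in short steps, Python scripts to look and compute and a shell command to move; the robot and the scene stay as the last step left them, time stands still between calls to the robot, and variables do not carry over. Pictures are saved under pics/ and viewed, at most 10 in all, crops included, and the job is handed in when it is done.

```bash
ls; mkdir -p pics; cat > h.py <<'E'
import numpy as np, cv2
from cell import telemetry, vision, ticket
from scipy.spatial.transform import Rotation as R
def cam(n):
    c=vision.get_calibration(n); p,d=vision.read_camera(n)
    K=np.array(c["camera_matrix"]);Rm=cv2.Rodrigues(np.array(c["rvec"],float))[0];t=np.array(c["tvec"],float).ravel()
    return p,d,K,Rm,t
def cloud(d,K,Rm,t):
    v,u=np.mgrid[:d.shape[0],:d.shape[1]]
    P=np.stack([(u-K[0,2])/K[0,0]*d,(v-K[1,2])/K[1,1]*d,d],-1)
    return (P-t)@Rm   # world, HxWx3
def save(n,p): cv2.imwrite("pics/"+n,p[...,::-1])
E
python3 - <<'E'
from h import *
s=telemetry.observe();print(s)
for n in("side","top"):
    p,d,K,Rm,t=cam(n);save(n+"0.png",p);np.savez(n+"0.npz",p=p,d=d,K=K,R=Rm,t=t);print(n,-Rm.T@t,Rm[2],K[0,0])
E
```

```text
pics
{'time': 0.0, 'qpos': array([-1.35098448e+00,  3.42723120e-01,  1.52498694e+00, -2.84385996e-05,
        1.27538819e+00, -1.46017770e-01]), 'qvel': array([ 0.00025978, -0.00125034, -0.00050593, -0.00095345,  0.00032948,
       -0.00041391]), 'joint_efforts': array([-2.00784125e-03, -4.31250823e+01, -2.44222015e+01,  7.15545123e-02,
        5.58232516e-02, -1.10853248e-04]), 'tool_pos': array([ 0.18778597, -0.4901322 ,  0.40405505]), 'tool_rot': array([-3.14009912e+00, -1.92158528e-04,  3.65837772e-01]), 'contact_force': array([-0.43226801, -0.47158469,  0.6143436 ]), 'torque': array([ 0.04569659, -0.00033458,  0.00912053]), 'grip_force': 0.0, 'opening': 0.09154177062195279}
side [ 0.48093291 -1.04045206  0.7046113 ] [ 0.06299259  0.85397159 -0.51649246] 430.72424984655277
top [ 0.28960915 -0.08020576  1.56354373] [ 0.16907608  0.01360205 -0.98550914] 536.4397870580145
```

View pics/side0.png

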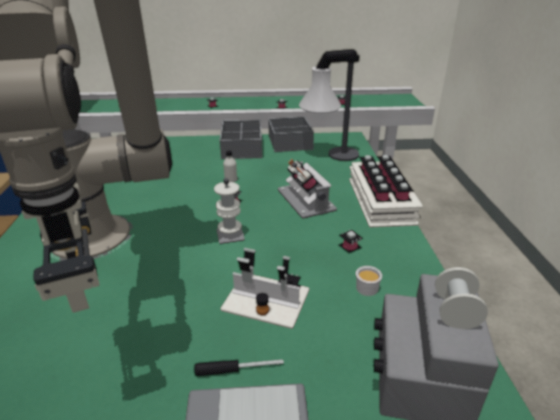

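View pics/top0.png

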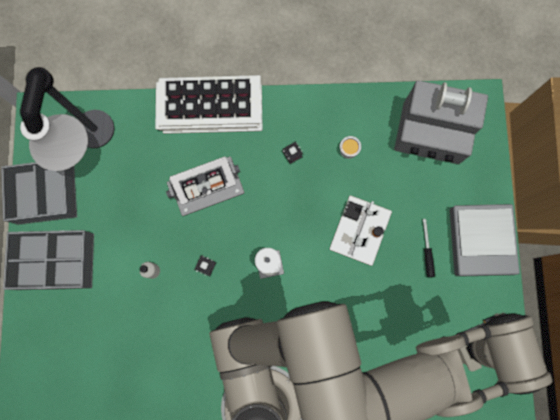

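Top view: the tray is at about (360,230), with its strip and the two clips at (370,208) and (360,240). The stand is at about (205,185), with the reel at (268,262) and bobbins at (292,152) and (205,265).

```bash
python3 - <<'E'
from h import *
a=np.load("top0.npz");W=cloud(a["d"],a["K"],a["R"],a["t"]);p=a["p"]
for n,(u0,u1,v0,v1) in dict(tray=(325,400,190,270),stand=(160,250,150,220)).items():
    w=W[v0:v1,u0:u1].reshape(-1,3);c=p[v0:v1,u0:u1].reshape(-1,3).astype(int)
    print(n, "z pct",np.percentile(w[:,2],[1,5,50,95,99]))
    m=(c.min(1)>150)&(w[:,2]>0.0)&(w[:,2]<.02) if n=="tray" else (w[:,2]>.005)&(w[:,2]<.022)
    r=cv2.minAreaRect((w[m,:2]*1000).astype(np.float32));print("rect",r,m.sum())
    for lo,hi in((.05,.065),(.09,.13)) if n=="tray" else((.08,.11),(.11,.17)):
        k=(w[:,2]>lo)&(w[:,2]<hi);print(lo,k.sum(),w[k].mean(0),cv2.minAreaRect((w[k,:2]*1000).astype(np.float32)))
for u,v in((268,262),(292,152),(205,265),(350,147),(148,270)):print((u,v),W[v,u])
im=[cv2.resize(p[v0:v1,u0:u1],(400,400),interpolation=cv2.INTER_CUBIC) for u0,u1,v0,v1 in((325,405,190,270),(165,245,145,225))]
save("crop0.png",np.hstack(im))
E
```

```text
tray z pct [-0.00701796 -0.00414824  0.00403866  0.05903491  0.1214971 ]
rect ((490.19720458984375, -295.65765380859375), (132.6905517578125, 174.0309600830078), 67.51070404052734) 1840
0.05 139 [ 0.48457821 -0.31756724  0.05641441] ((479.53863525390625, -318.8204345703125), (63.72541046142578, 159.01104736328125), 69.73928833007812)
0.09 166 [ 0.47685344 -0.29112439  0.11081975] ((486.02685546875, -292.50177001953125), (42.843101501464844, 106.62505340576172), 67.289794921875)
stand z pct [-0.00738036 -0.00466302  0.00505012  0.11618527  0.13709584]
rect ((638.2508544921875, 162.1711883544922), (269.57489013671875, 211.28448486328125), 88.69133758544922) 1160
0.08 985 [0.64102907 0.16002971 0.09086122] ((631.0771484375, 155.93736267089844), (87.46143341064453, 216.97288513183594), 18.561752319335938)
0.11 440 [0.61137326 0.14729447 0.12100672] ((606.47265625, 147.34811401367188), (51.67621612548828, 115.27899932861328), 20.44625473022461)
(268, 262) [ 0.3894555  -0.03013974  0.18445189]
(292, 152) [ 0.72110483 -0.10146666  0.0368643 ]
(205, 265) [0.39534771 0.15346817 0.04424142]
(350, 147) [ 0.7319519  -0.27236934  0.03574554]
(148, 270) [0.38243186 0.30441732 0.08570493]
```

View pics/crop0.png

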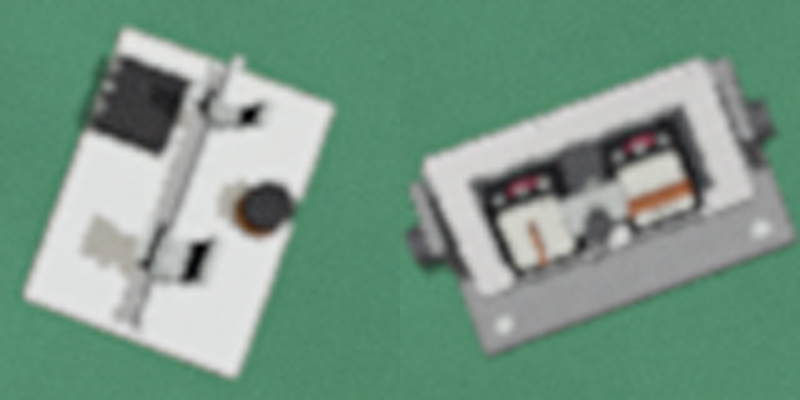

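The crop shows the slim clip far away at crop px (235,110) and the broad one near at (180,255). On the transformer, the narrow lug is at (537,240) edge-on and the broad lug at (660,200). Next I check how the wrist camera is mounted.

```bash
python3 - <<'E'
from h import *
s=telemetry.observe();c=vision.get_calibration("wrist");Rm=cv2.Rodrigues(np.array(c["rvec"],float))[0];t=np.ravel(c["tvec"])
T=R.from_euler("xyz",s["tool_rot"]).as_matrix()
print("cam in tool",T.T@(-Rm.T@t-s["tool_pos"]),"axes",(T.T@Rm.T).round(3),c["camera_matrix"][0])
E
```

```text
cam in tool [0.06955195 0.00027969 0.02044633] axes [[-0.    -0.965 -0.262]
 [ 1.    -0.    -0.   ]
 [ 0.    -0.262  0.965]] [317.54967132   0.         285.71884743]
```

```bash
python3 -m crank '[[1,40,-8,3,0.12],[1,80,-16,6,0.24],[1,120,-24,9,0.36],[1,160,-33,12,0.48],[1,200,-41,15,0.6],[1,240,-50,18,0.72],[1,280,-58,21,0.76],[1,320,-66,24,0.76],[1,350,-73,30,0.76],[1,350,-73,30,0.76],[1,350,-73,30,0.76]]' 20
python3 - <<'E'
from h import *
s=telemetry.observe();print(s["tool_pos"],s["tool_rot"])
p,d,K,Rm,t=cam("wrist");save("w1.png",p);np.savez("w1.npz",p=p,d=d,K=K,R=Rm,t=t)
E
```

```text
time: 1.02
tool_pos: [0.4904, -0.2948, 0.3735]
tool_rot: [-3.141, 0.002, -0.39]
contact_force: [-0.6, -0.4, 0.9]
opening: 0.0919
grip_force: 0.0
[ 0.49038109 -0.29482094  0.37349933] [-3.14073068e+00  1.75552916e-03 -3.89761825e-01]
```

View pics/w1.png

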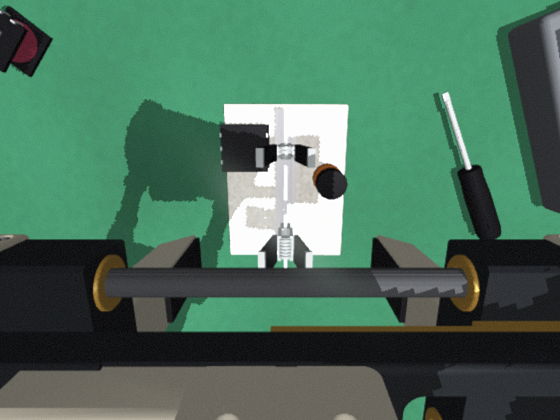

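The wrist view has the strip vertical near column 282. The far clip is at (285,152), and the near one at (287,247) is partly hidden by the gripper.

```bash
cat >> h.py <<'E'
def loc(w,s):  # world -> tool-frame coordinates (m)
    return (w-s["tool_pos"])@R.from_euler("xyz",s["tool_rot"]).as_matrix()
E
python3 - <<'E'
from h import *
a=np.load("w1.npz");s=telemetry.observe();W=cloud(a["d"],a["K"],a["R"],a["t"]);L=loc(W,s)*1000;p=a["p"].astype(int)
z=W[...,2];v,u=np.mgrid[:420,:560]
reg=(u>215)&(u<355)&(v>100)&(v<268)&(a["d"]>0)
k=reg&(z>.052)&(z<.064)&(v<225)&(v>105)
print("strip",k.sum(),np.polyfit(L[k][:,0],L[k][:,1],1),np.median(z[k]),"tray z",np.median(z[reg&(p.min(-1)>200)]))
for n,c in dict(far=(v<200),near=(v>=200)).items():
  for lo,hi in((.07,.08),(.08,.095),(.095,.11),(.11,.13)):
    k=reg&c&(z>lo)&(z<hi);q=L[k]
    if k.sum()>3: print(n,lo,k.sum(),"x",np.percentile(q[:,0],[2,50,98]).round(1),"y",np.percentile(q[:,1],[2,50,98]).round(1),"z",z[k].max().round(4))
E
```

```text
strip 859 [-0.33323995 31.01563389] 0.05315610530144762 tray z 0.00774747285605331
far 0.07 5 x [48.6 48.7 48.7] y [-8.   3.2  4.8] z 0.0753
far 0.08 382 x [37.2 44.1 50.6] y [-12.4  -2.    8.4] z 0.095
far 0.095 229 x [36.9 44.3 50.6] y [-16.7 -12.4  12.7] z 0.1099
far 0.11 444 x [36.7 43.9 50.5] y [-23.1  12.4  19.2] z 0.1239
near 0.07 35 x [-34.1 -31.2 -30.5] y [-8.5  0.8  4.6] z 0.0798
near 0.08 622 x [-54.7 -41.  -30. ] y [-12.7  -1.9   8.6] z 0.095
near 0.095 318 x [-53.4 -38.4 -29.7] y [-17.8   7.8  13.4] z 0.1099
near 0.11 396 x [-46.  -35.6 -29.8] y [-23.2  -2.   18.9] z 0.124
```

```bash
python3 -m crank '[[1,-40,-2,20,0],[1,-43,-2,60,0],[1,-43,-2,90,0],[1,-43,-2,105,0],[1,-43,-2,105,0],[0,-43,-2,105,0],[-1,-43,-2,105,0],[-1,-43,-2,105,0],[-1,-43,-2,105,0],[-1,-43,-2,105,0],[-1,-43,-2,105,0],[-1,-43,-2,105,0]]' 20
python3 - <<'E'
from h import *
p,d,K,Rm,t=cam("side");np.savez("s1.npz",p=p,d=d,K=K,R=Rm,t=t)
save("s1.png",cv2.resize(p[220:340,200:340],(700,600),interpolation=cv2.INTER_CUBIC))
E
```

```text
time: 2.07
tool_pos: [0.4497, -0.2785, 0.2701]
tool_rot: [3.141, -0.001, -0.394]
contact_force: [-0.4, -0.5, 0.1]
opening: 0.0499
grip_force: 0.0
```

View pics/s1.png

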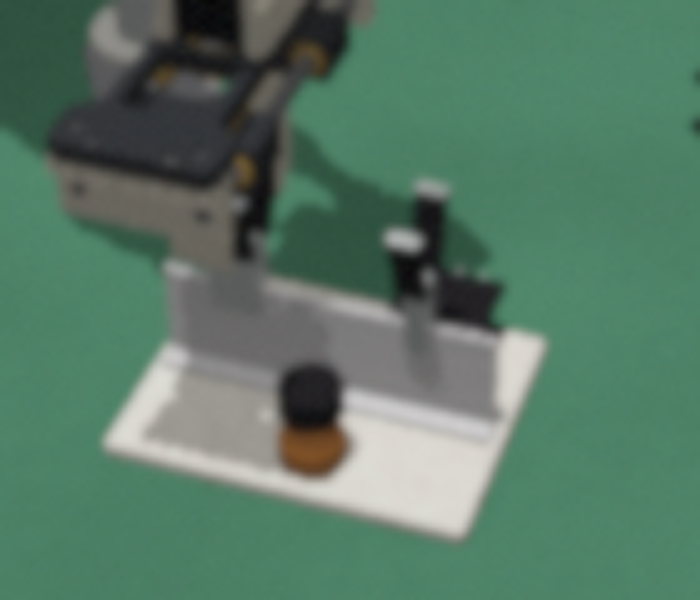

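The gripper straddles the broad clip on the strip. The fingers were still closing (50 mm), so I keep closing before lifting.

```bash
python3 -m crank '[[-1,0,0,0,0],[-1,0,0,0,0],[-1,0,0,0,0],[-1,0,0,0,0],[-1,0,0,0,0],[-1,0,0,0,0],[-1,0,0,0,0],[-1,0,0,0,0]]' 20
```

```text
time: 2.78
tool_pos: [0.4496, -0.2785, 0.2697]
tool_rot: [3.141, -0.0, -0.394]
contact_force: [0.0, -0.1, -1.6]
opening: 0.0214
grip_force: 20.0
```

```bash
python3 -m crank '[[-1,0,0,-35,0],[-1,0,0,-75,0],[-1,2,-15,-110,-0.12],[-1,4,-45,-130,-0.24],[-1,7,-80,-145,-0.36],[-1,10,-120,-150,-0.48],[-1,13,-160,-150,-0.6],[-1,16,-200,-150,-0.72],[-1,19,-240,-150,-0.84],[-1,22,-280,-150,-0.96],[-1,25,-315,-150,-1.08],[-1,28,-345,-150,-1.2]]' 20; python3 -m crank '[[-1,0,0,0,-0.12],[-1,0,0,0,-0.24],[-1,0,0,0,-0.36],[-1,0,0,0,-0.48],[-1,0,0,0,-0.6],[-1,0,0,0,-0.72],[-1,0,0,0,-0.84],[-1,0,0,0,-0.96],[-1,0,0,0,-1.08],[-1,0,0,0,-1.11]]' 20
python3 - <<'E'
from h import *
s=telemetry.observe();y=s["tool_rot"][2];d=np.array([.635,.081])-s["tool_pos"][:2]
print("left",d@[np.cos(y),np.sin(y)],d@[np.sin(y),-np.cos(y)])
E
```

```text
time: 3.78
tool_pos: [0.6086, 0.0319, 0.4196]
tool_rot: [-3.141, -0.0, 0.813]
contact_force: [0.7, 0.1, -1.0]
opening: 0.0218
grip_force: 20.0
time: 4.62
tool_pos: [0.6079, 0.0292, 0.4195]
tool_rot: [-3.141, -0.0, 1.922]
contact_force: [-0.1, 0.8, -0.2]
opening: 0.0216
grip_force: 20.0
left 0.03926782053526702 0.04324047165805795
```

```bash
python3 -m crank '[[-1,20,22,0,0],[-1,30,43,0,0],[-1,30,43,0,0],[-1,30,43,0,0]]' 20
python3 - <<'E'
from h import *
s=telemetry.observe();print(s["tool_pos"],s["tool_rot"])
p,d,K,Rm,t=cam("wrist");save("w2.png",p);np.savez("w2.npz",p=p,d=d,K=K,R=Rm,t=t)
E
```

```text
time: 4.95
tool_pos: [0.6385, 0.0728, 0.419]
tool_rot: [-3.141, -0.0, 1.917]
contact_force: [-0.3, -0.1, -0.7]
opening: 0.0216
grip_force: 20.0
[0.63853631 0.07276065 0.41895202] [-3.14059570e+00 -4.85574098e-05  1.91734378e+00]
```

View pics/w2.png

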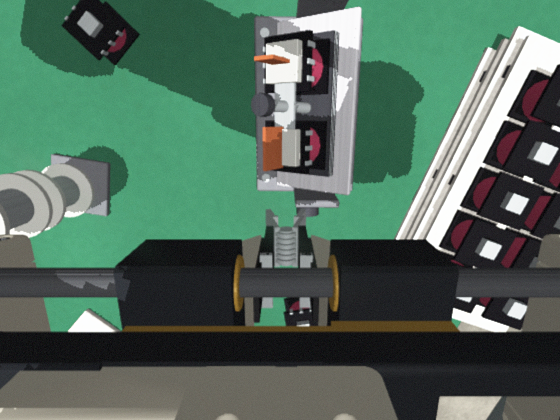

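The copper lugs are visible: the broad one at about (272,150) and the narrow one edge-on at about (270,60), both leaning image-left towards the robot. The held clip's open jaws are at about (287,220). I segment the copper next.

```bash
python3 - <<'E'
from h import *
a=np.load("w2.npz");s=telemetry.observe();W=cloud(a["d"],a["K"],a["R"],a["t"]);p=a["p"]
h=cv2.cvtColor(p,cv2.COLOR_RGB2HSV);v,u=np.mgrid[:420,:560]
m=(h[...,0]>4)&(h[...,0]<18)&(h[...,1]>150)&(h[...,2]>120)&(u>240)&(u<310)
yaw=s["tool_rot"][2]
# white plate edges orientation: cradle plate points
for n,c in dict(broad=(v>100)&(v<190),narrow=(v<95)).items():
    k=cv2.erode((m&c).astype(np.uint8),np.ones((3,3)))>0 if n=="broad" else m&c
    q=W[k];print(n,k.sum(),"u",u[k].min(),u[k].max(),"v",v[k].min(),v[k].max())
    if n=="broad":
        c0=np.median(q,0);
        for _ in range(3):
            U,S,V=np.linalg.svd(q-q.mean(0));nn=V[2]*np.sign(V[2][2]);r=(q-q.mean(0))@nn;q=q[abs(r)<2.5*r.std()+1e-4]
        print("normal",nn,"lean deg",np.degrees(np.arccos(-0+np.hypot(nn[0],nn[1]))),"az",np.degrees(np.arctan2(nn[1],nn[0])),"rms",r.std())
    L=loc(W[m&c],s)*1000
    print("tool x",np.percentile(L[:,0],[1,50,99]).round(1),"y",np.percentile(L[:,1],[1,50,99]).round(1),"z world",np.percentile(W[m&c][:,2],[1,50,99]).round(4))
    i=np.argsort(L[:,1]);print(np.c_[L[i][::max(1,len(i)//12)][:,:2],W[m&c][i][::max(1,len(i)//12)][:,2]*1000].round(1))
E
```

```text
broad 605 u 264 279 v 128 169
normal [0.7911944  0.27909727 0.54416554] lean deg 32.967658216872316 az 19.43051623457167 rms 0.0003952966728967119
tool x [29.2 47.2 63.9] y [-18.8 -11.9  -4.6] z world [0.115  0.1263 0.1345]
[[ 48.8 -19.  131.7]
 [ 29.9 -17.5 133.6]
 [ 44.7 -16.5 132.6]
 [ 60.1 -15.5 131.2]
 [ 33.7 -14.2 130.7]
 [ 54.2 -13.3 127.7]
 [ 34.7 -11.9 125.2]
 [ 49.8 -11.  124.2]
 [ 31.5  -9.5 121.2]
 [ 43.7  -8.5 121.7]
 [ 31.1  -7.  118.1]
 [ 55.2  -6.  115.3]
 [ 55.2  -4.3 114.8]]
narrow 134 u 254 288 v 55 61
tool x [114.9 115.8 117.7] y [-25.  -13.    1.4] z world [0.1208 0.1321 0.1381]
[[116.5 -25.  128.6]
 [117.  -23.3 130. ]
 [117.5 -20.9 130.8]
 [115.8 -19.2 132.8]
 [115.  -16.9 133.2]
 [117.  -15.3 133.7]
 [114.9 -13.  133.5]
 [115.  -11.3 137.3]
 [115.1  -9.1 136.8]
 [114.9  -6.9 133.7]
 [115.5  -3.9 126. ]
 [114.9  -1.5 125.1]
 [116.3   1.7 120.8]]
```

```bash
python3 -m crank '[[-1,25,-8,0,0],[-1,46,-15,5,0],[-1,46.5,-15,30,0],[-1,46.5,-15,50,0],[-1,46.5,-15,60,0],[-1,46.5,-15,68,0],[-1,46.5,-15,74,0],[-1,46.5,-15,74,0],[-1,46.5,-15,74,0]]' 20
python3 - <<'E'
from h import *
p,d,K,Rm,t=cam("wrist");np.savez("w3.npz",p=p,d=d,K=K,R=Rm,t=t)
q,d,K,Rm,t=cam("side")
save("w3.png",np.hstack([cv2.resize(p[40:280,180:400],(400,436),interpolation=cv2.INTER_CUBIC),cv2.resize(q[130:220,255:345],(400,436),interpolation=cv2.INTER_CUBIC)]))
E
```

```text
time: 5.75
tool_pos: [0.6087, 0.1103, 0.3462]
tool_rot: [3.141, 0.0, 1.915]
contact_force: [-0.3, 0.4, 0.3]
opening: 0.0216
grip_force: 20.0
```

View pics/w3.png

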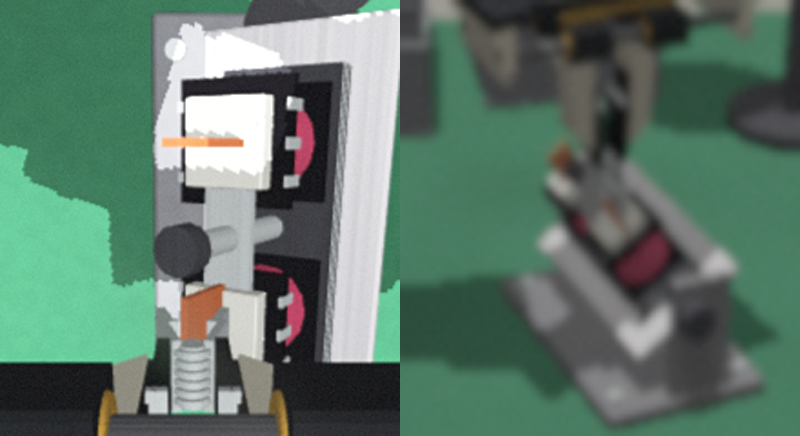

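The copper lug shows between the open jaws in the wrist crop at (203,312), and there is no contact force. I release now while shifting towards the robot, so the clip can lean over onto the lug.

```bash
python3 -m crank '[[-0.45,0,-1,0,0],[-0.3,0,-3,0,0],[-0.2,0,-6,0,0],[-0.1,0,-8,0,0],[0.1,0,-11,0,0],[0.25,0,-13,0,0],[0.4,0,-16,0,0],[0.55,0,-18,0,0],[0.7,0,-21,0,0],[0.85,0,-24,0,0],[1,0,-26,0,0],[1,0,-28,0,0]]' 20; python3 -m crank '[[1,0,0,0,0],[1,0,0,0,0]]'
python3 - <<'E'
from h import *
p,d,K,Rm,t=cam("wrist");np.savez("w4.npz",p=p,d=d,K=K,R=Rm,t=t)
q,d,K,Rm,t=cam("side")
save("w4.png",np.hstack([cv2.resize(p[40:280,180:400],(400,436),interpolation=cv2.INTER_CUBIC),cv2.resize(q[130:220,255:345],(400,436),interpolation=cv2.INTER_CUBIC)]))
E
```

```text
time: 6.85
tool_pos: [0.582, 0.1012, 0.3459]
tool_rot: [3.141, 0.0, 1.916]
contact_force: [0.3, -0.2, -0.7]
opening: 0.0893
grip_force: 0.0
time: 7.02
tool_pos: [0.5821, 0.1012, 0.3459]
tool_rot: [3.141, 0.0, 1.916]
contact_force: [0.5, 1.1, 0.0]
opening: 0.0919
grip_force: 0.0
```

View pics/w4.png

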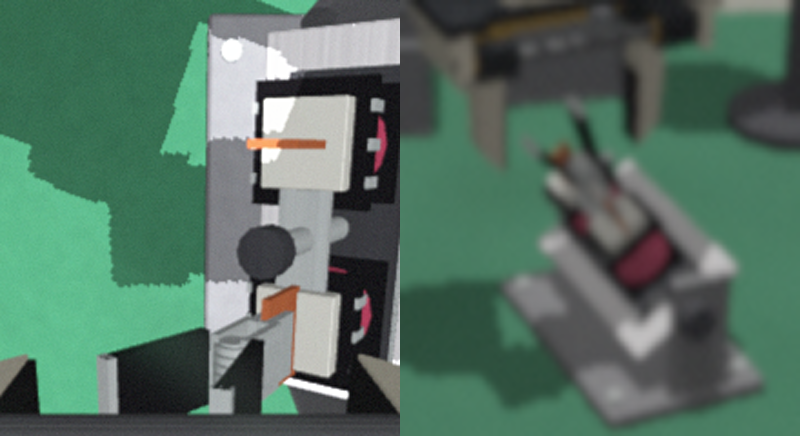

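The broad clip now grips the broad lug and leans with it (side crop around (590,160)). I back off upward and measure its tilt and depth.

```bash
python3 -m crank '[[1,0,0,-35,0],[1,0,0,-70,0],[1,-30,12,-75,0],[1,-50,25,-75,0],[1,-50,25,-75,0],[1,-50,25,-75,0]]'
python3 - <<'E'
from h import *
s=telemetry.observe()
p,d,K,Rm,t=cam("wrist");np.savez("w5.npz",p=p,d=d,K=K,R=Rm,t=t,pos=s["tool_pos"],rot=s["tool_rot"])
save("w5.png",cv2.resize(p[0:260,180:400],(508,600),interpolation=cv2.INTER_CUBIC))
E
```

```text
time: 7.62
tool_pos: [0.623, 0.0619, 0.42]
tool_rot: [-3.141, -0.0, 1.914]
contact_force: [1.1, 0.5, -0.7]
opening: 0.0917
grip_force: 0.0
```

View pics/w5.png

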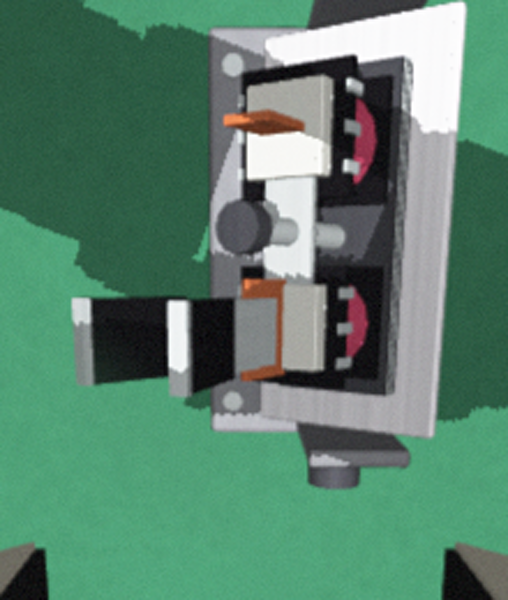

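The broad clip sits midway on the lug (jaw rows 293–370 inside copper 280–380), leaning with it. I put numbers on its angle, then carry on to the slim clip.

```bash
python3 - <<'E'
from h import *
a=np.load("w5.npz");s=dict(tool_pos=a["pos"],tool_rot=a["rot"]);W=cloud(a["d"],a["K"],a["R"],a["t"]);L=loc(W,s)*1000
sc=(508/220,600/260)
def px(x,y):return int(180+x/sc[0]),int(y/sc[1])
def plane(x0,x1,y0,y1):
    u0,v0=px(x0,y0);u1,v1=px(x1,y1);q=W[v0:v1+1,u0:u1+1].reshape(-1,3)
    for _ in range(3):
        n=np.linalg.svd(q-q.mean(0))[2][2];n*=np.sign(n[2]);r=(q-q.mean(0))@n;q=q[abs(r)<2*r.std()+2e-4]
    print("plane n",n.round(3),"tilt",np.degrees(np.arcsin(n[2])).round(1),"az",np.degrees(np.arctan2(n[1],n[0])).round(1),"ctr",q.mean(0).round(4),r.std().round(5))
plane(246,268,300,365) # jaw pad outer face
plane(195,228,308,370) # right handle inner/outer?
for n,(x,y) in dict(rtop=(182,345),ltop=(82,340),jawtip=(272,330),lugcorner=(247,285),nar_l=(232,121),nar_mid=(262,121)).items():
    u,v=px(x,y);print(n,L[v-1:v+2,u-1:u+2].reshape(-1,3).mean(0).round(1),W[v-1:v+2,u-1:u+2,2].mean().round(4))
h=cv2.cvtColor(a["p"],cv2.COLOR_RGB2HSV);v,u=np.mgrid[:420,:560]
m=(h[...,0]>4)&(h[...,0]<18)&(h[...,1]>150)&(h[...,2]>120)&(u>180)&(u<310)&(v<75)
q=L[m];z=W[m][:,2]*1000;e=z>q[:,1]*0+0
i=np.argsort(q[:,1]);print(np.c_[q[i][:,:2],z[i]][::8].round(1))
E
```

```text
plane n [0.86  0.296 0.416] tilt 24.6 az 19.0 ctr [0.6092 0.1104 0.1373] 0.00048
plane n [0.893 0.309 0.328] tilt 19.2 az 19.1 ctr [0.5953 0.1068 0.1775] 0.00023
rtop [ 51.5 -18.2 223.7] 0.1963
ltop [ 51.1 -49.7 243.3] 0.1767
jawtip [ 50.3   8.8 292.7] 0.1273
lugcorner [ 66.7  -0.5 286.4] 0.1336
nar_l [120.1  -5.1 289.5] 0.1306
nar_mid [119.4   4.9 286. ] 0.1341
[[120.7  -7.6 127.4]
 [119.3  -5.9 131. ]
 [120.8  -4.4 130.5]
 [120.1  -2.8 130.6]
 [119.1  -1.3 132.2]
 [120.4  -0.5 132.8]
 [120.1   1.  134. ]
 [119.2   2.6 135.3]
 [121.    4.8 137.1]
 [120.9   6.3 137.1]
 [121.    8.6 137. ]
 [120.4  10.3 132.8]
 [119.5  12.8 129.7]
 [120.5  15.4 124.5]
 [119.9  18.2 119.6]]
```

Handle tops give a clip tilt of about 32° against a lug lean of 33°, with the pads about 8 mm below the edge, so this one is good. Next comes the slim clip. I'll first lean it over on the strip, so that a vertical gripper can hold it at the lug's angle.

```bash
python3 -m crank '[[0.5,-28,-16,0,0.12],[0,-62,-35,0,0.24],[-0.48,-96,-55,0,0.36],[-0.48,-130,-74,0,0.48],[-0.48,-165,-94,0,0.6],[-0.48,-200,-114,0,0.72],[-0.48,-235,-134,0,0.84],[-0.48,-268,-153,0,0.96],[-0.48,-302,-172,0,1.08],[-0.48,-330,-189,0,1.2],[-0.48,-336,-192,0,1.32],[-0.48,-336,-192,0,1.44]]' 20; python3 -m crank '[[-0.48,0,0,0,0.12],[-0.48,0,0,0,0.24],[-0.48,0,0,0,0.36],[-0.48,0,0,0,0.48],[-0.48,0,0,0,0.6],[-0.48,0,0,0,0.72],[-0.48,0,0,0,0.84],[-0.48,0,0,0,0.86],[-0.48,0,0,0,0.86]]'
python3 - <<'E'
from h import *
s=telemetry.observe();print(s["tool_pos"],s["tool_rot"],loc(np.array([.5317,-.3095,.104]),s)*1000)
E
```

```text
time: 8.67
tool_pos: [0.5545, -0.3204, 0.4199]
tool_rot: [-3.141, 0.001, 0.467]
contact_force: [-0.1, 1.5, -0.4]
opening: 0.0245
grip_force: 0.0
time: 9.42
tool_pos: [0.5555, -0.3176, 0.4206]
tool_rot: [-3.141, 0.001, -0.381]
contact_force: [-0.1, 0.1, 0.3]
opening: 0.0242
grip_force: 0.0
[ 0.55552768 -0.31758226  0.42057626] [-3.14131164e+00  6.41867592e-04 -3.81267796e-01] [-24.92088135   1.45328382 316.59192165]
```

```bash
python3 -m crank '[[-0.48,0,1.5,40,0.01],[-0.48,0,1.5,80,0.01],[-0.48,0,1.5,120,0.01],[-0.48,0,1.5,138,0.01],[-0.48,-4,1.5,138,0.01],[-0.48,-10,1.5,138,0.01],[-0.48,-16,1.5,138,0.01],[-0.48,-22,1.5,138,0.01],[-0.48,-28,1.5,138,0.01],[-0.48,-34,1.5,138,0.01],[-0.48,-40,1.5,138,0.01],[-0.48,-40,1.5,138,0.01]]' ; python3 -m crank '[[-0.48,10,0,-10,0],[-0.48,5,0,-50,0],[-0.48,-40,0,-90,0],[-0.48,-55,0,-100,0],[-0.48,-55,0,-100,0],[0.3,-55,0,-100,0]]'
python3 - <<'E'
from h import *
s=telemetry.observe()
p,d,K,Rm,t=cam("wrist");np.savez("w6.npz",p=p,d=d,K=K,R=Rm,t=t,pos=s["tool_pos"],rot=s["tool_rot"])
q,d,K,Rm,t=cam("side")
save("w6.png",np.hstack([p[0:280,150:430],cv2.resize(q[240:330,215:315],(311,280),interpolation=cv2.INTER_CUBIC)]))
E
```

```text
time: 10.42
tool_pos: [0.5169, -0.3046, 0.2835]
tool_rot: [3.141, -0.0, -0.394]
contact_force: [0.9, -0.6, 0.6]
opening: 0.024
grip_force: 0.3
time: 10.92
tool_pos: [0.4664, -0.2835, 0.3846]
tool_rot: [3.141, -0.003, -0.395]
contact_force: [0.8, 0.2, 0.4]
opening: 0.0273
grip_force: 0.0
```

View pics/w6.png

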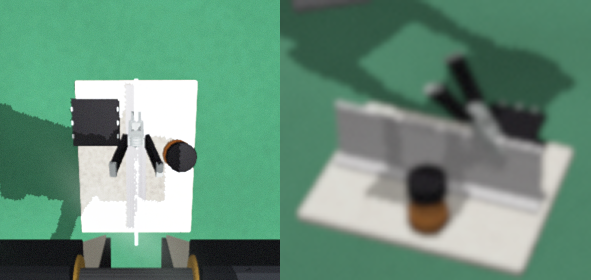

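The slim clip leans along the strip as intended, with handle tops at crop px (114,172) and (158,170). I measure its lean.

```bash
python3 - <<'E'
from h import *
a=np.load("w6.npz");s=dict(tool_pos=a["pos"],tool_rot=a["rot"]);W=cloud(a["d"],a["K"],a["R"],a["t"]);L=loc(W,s)*1000;z=W[...,2]*1000
v,u=np.mgrid[:420,:560]
for n,(u0,u1,v0,v1) in dict(l=(255,275,130,182),r=(297,315,130,182),mid=(278,296,105,150)).items():
    k=(u>=u0)&(u<u1)&(v>=v0)&(v<v1)&(z>72)
    q=np.c_[L[k][:,:2],z[k]]
    i=np.argsort(q[:,0]);print(n,len(q));print(np.array([np.median(c,0) for c in np.array_split(q[i],8)]).round(1))
    if n!="mid": 
        p=np.polyfit(q[:,0],q[:,2],1);print("lean",90+np.degrees(np.arctan(p[0])) if p[0]<0 else 0, p)
    print("min/max x",q[:,0].min(),q[:,0].max(),"zmax",q[:,2].max(), "y",np.percentile(q[:,1],[2,98]))
E
```

```text
l 376
[[ 27.4 -17.8 109.4]
 [ 31.9 -16.6 111.8]
 [ 35.4 -16.4 114.2]
 [ 37.8 -15.7 111. ]
 [ 40.9 -13.8 105.3]
 [ 43.9 -13.1 101.9]
 [ 48.1 -12.3  96.8]
 [ 54.  -10.4  90.3]]
lean 0 [ 0.67714948 79.31430232]
min/max x 24.54444398670847 69.93022522683778 zmax 364.38736361669993 y [-20.68050155  -9.30320827]
r 380
[[ 27.5  18.7 109.5]
 [ 31.9  17.5 111.8]
 [ 35.4  17.3 113.6]
 [ 38.   16.6 110.4]
 [ 40.9  15.4 106.3]
 [ 44.   13.9 101.4]
 [ 48.   13.2  96.4]
 [ 53.3  11.7  90. ]]
lean 0 [ 0.14322661 99.27552138]
min/max x 24.61447870016219 69.93022522683778 zmax 364.38736361669993 y [10.22802244 21.8183352 ]
mid 306
[[47.6  1.7 81.1]
 [49.5  0.9 82. ]
 [51.8  0.9 83.2]
 [53.8  0.9 85. ]
 [55.5  0.9 83.7]
 [57.1  0.9 81.5]
 [59.4  0.4 78.5]
 [61.9  0.7 74.5]]
min/max x 44.787879578976955 69.93022522683778 zmax 364.38736361669993 y [-6.18507784  8.73399978]
```

```bash
python3 -m crank '[[0.3,20,0.5,30,0],[0.3,37,0.5,60,0],[0.3,37,0.5,95,0],[0.3,37,0.5,118,0],[0.3,37,0.5,124,0],[0.3,37,0.5,124,0],[-1,37,0.5,124,0],[-1,37,0.5,124,0],[-1,37,0.5,124,0],[-1,37,0.5,124,0],[-1,37,0.5,124,0],[-1,37,0.5,124,0]]' 20;  python3 -m crank '[[-1,0,0,0,0],[-1,0,0,0,0],[-1,0,0,0,0],[-1,0,0,0,0]]' 20
```

```text
time: 12.02
tool_pos: [0.5011, -0.2985, 0.2595]
tool_rot: [3.141, -0.001, -0.394]
contact_force: [0.2, -0.2, -1.0]
opening: 0.0244
grip_force: 7.5
time: 12.35
tool_pos: [0.501, -0.2985, 0.2587]
tool_rot: [3.142, 0.0, -0.394]
contact_force: [-0.0, 0.1, -0.1]
opening: 0.0217
grip_force: 20.0
```

```bash
python3 -m crank '[[-1,0,0,-35,0],[-1,0,0,-75,0],[-1,0,-5,-115,0],[-1,-8,-30,-150,-0.1],[-1,-18,-65,-175,-0.2],[-1,-29,-103,-190,-0.3],[-1,-40,-141,-190,-0.4],[-1,-50,-180,-190,-0.5],[-1,-61,-218,-190,-0.6],[-1,-72,-256,-190,-0.7],[-1,-83,-294,-190,-0.74],[-1,-94,-332,-190,-0.74]]' 20;  python3 -m crank '[[-1,7,-38,0,0],[-1,14,-76,0,0],[-1,14,-76,0,0]]' 20
python3 - <<'E'
from h import *
s=telemetry.observe();print(s["tool_pos"],s["tool_rot"],loc(np.array([.557,.1662,.332]),s)*1000)
p,d,K,Rm,t=cam("wrist");np.savez("w7.npz",p=p,d=d,K=K,R=Rm,t=t,pos=s["tool_pos"],rot=s["tool_rot"])
save("w7.png",p)
E
```

```text
time: 13.35
tool_pos: [0.5415, 0.0462, 0.4488]
tool_rot: [3.141, -0.0, 0.348]
contact_force: [0.7, 0.2, -0.4]
opening: 0.0213
grip_force: 20.0
time: 13.6
tool_pos: [0.5277, 0.1262, 0.4487]
tool_rot: [-3.139, -0.0, 0.352]
contact_force: [-0.4, -0.3, -1.3]
opening: 0.0218
grip_force: 20.0
[0.52769455 0.12617745 0.44866488] [-3.13877922e+00 -1.88084308e-04  3.51989987e-01] [ 41.28517412 -27.13681304 116.74945947]
```

View pics/w7.png

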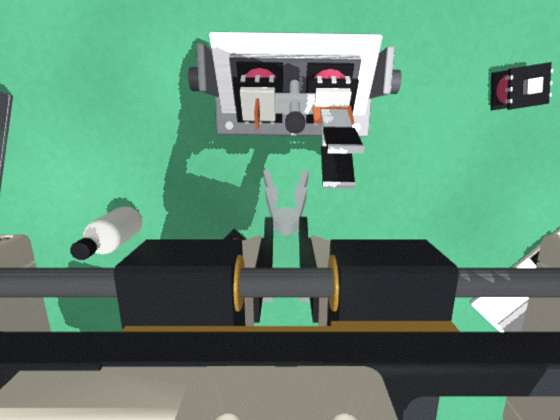

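That was one more picture than allowed (11 against 10), so from here on I work from numbers only. The view shows the open slim jaws' tips at (268,172) and (304,172), and the narrow lug at column 258, rows 100–128. I measure both in the same frame.

```bash
python3 - <<'E'
from h import *
a=np.load("w7.npz");s=dict(tool_pos=a["pos"],tool_rot=a["rot"]);W=cloud(a["d"],a["K"],a["R"],a["t"]);L=loc(W,s)*1000
v,u=np.mgrid[:420,:560]
h=cv2.cvtColor(a["p"],cv2.COLOR_RGB2HSV)
m=(h[...,0]>4)&(h[...,0]<18)&(h[...,1]>150)&(h[...,2]>120)&(u>245)&(u<272)&(v>90)&(v<140)
q=L[m];i=np.argsort(q[:,0]);print("lug",m.sum(),"v",v[m].min(),v[m].max(),"u",u[m].min(),u[m].max());print(np.array([np.median(c,0) for c in np.array_split(q[i],9)]).round(1))
print("plate az: ",np.polyfit(q[:,0],q[:,1],1))
for n,(u0,u1) in dict(l=(258,282),r=(290,314)).items():
    k=(u>=u0)&(u<u1)&(v>=165)&(v<215)&(L[...,2]<240)&(L[...,2]>150)
    q=L[k];i=np.argsort(q[:,0]);print(n,k.sum(),"x",q[:,0].min().round(1),q[:,0].max().round(1));print(np.array([np.r_[np.median(c,0),c[:,1].min(),c[:,1].max()] for c in np.array_split(q[i],7)]).round(1))
k=(u>272)&(u<300)&(v>205)&(v<235)&(L[...,2]<240);print("spring",L[k].min(0).round(1),np.median(L[k],0).round(1),L[k].max(0).round(1))
E
```

```text
lug 83 v 99 128 u 255 258
[[ 63.1 -26.5 318.4]
 [ 67.1 -26.2 316.8]
 [ 69.3 -26.3 315.2]
 [ 71.1 -25.4 313.7]
 [ 73.6 -26.1 312.7]
 [ 76.1 -26.  312.1]
 [ 78.8 -25.4 317.6]
 [ 81.5 -25.8 321.2]
 [ 84.3 -26.1 325.4]]
plate az:  [ 2.70303073e-02 -2.80801236e+01]
l 451 x 17.4 40.4
[[ 21.2  -6.1 183.5 -10.7  -2.3]
 [ 23.2  -6.6 186.6 -12.   -2.3]
 [ 25.7  -7.8 190.6 -12.   -4.9]
 [ 28.6  -8.6 194.4 -12.5  -5.3]
 [ 31.   -9.2 197.1 -13.3  -5.3]
 [ 33.8  -9.5 201.7 -13.1  -7.1]
 [ 37.9 -11.2 207.3 -13.7  -8.4]]
r 451 x 17.8 40.3
[[ 21.2   6.3 183.6   2.5  10.9]
 [ 23.3   6.8 186.5   2.5  11.6]
 [ 26.    7.9 190.9   5.   12.1]
 [ 28.5   8.3 195.3   4.9  12. ]
 [ 31.1   8.9 197.    4.9  13.5]
 [ 33.7   9.6 201.5   7.2  13.4]
 [ 37.8  11.  207.3   8.5  13.6]]
spring [ 9.6 -6.8 20.4] [ 18.7   0.4 180.3] [ 69.6   7.4 187.8]
```

```bash
python3 -m crank '[[-1,20,-12,0,0],[-1,43,-26.3,0,0.015],[-1,43,-26.3,35,0.015],[-1,43,-26.3,70,0.015],[-1,43,-26.3,90,0.015],[-1,43,-26.3,100,0.015],[-1,43,-26.3,108,0.015],[-1,43,-26.3,116,0.015],[-1,43,-26.3,116,0.015],[-1,43,-26.3,116,0.015]]' 20
python3 - <<'E'
from h import *
s=telemetry.observe();p,d,K,Rm,t=cam("wrist");W=cloud(d,K,Rm,t);L=loc(W,s)*1000;v,u=np.mgrid[:420,:560]
h=cv2.cvtColor(p,cv2.COLOR_RGB2HSV)
m=(h[...,0]>4)&(h[...,0]<18)&(h[...,1]>150)&(h[...,2]>120)&(abs(L[...,1])<9)&(L[...,2]<240)
print(m.sum(),L[m].min(0),np.median(L[m],0),L[m].max(0))
for x in(28,31,34,37,40):
    k=(abs(L[...,0]-x)<1)&(abs(L[...,1])<18)&(L[...,2]>170)&(L[...,2]<225);q=L[k];i=np.argsort(q[:,1]);print(x,[(round(float(b[1])),round(float(b[2]))) for b in q[i][::max(1,len(i)//14)]])
E
```

```text
time: 14.48
tool_pos: [0.5603, 0.1602, 0.3336]
tool_rot: [-3.138, -0.0, 0.331]
contact_force: [-4.4, 6.1, 0.6]
opening: 0.0218
grip_force: 20.0
121 [19.40696377 -7.73761028 20.44971483] [ 36.97133595  -6.46076834 203.4869271 ] [ 69.55835781   0.34051386 215.5433661 ]
28 [(-13, 198), (-11, 191), (-11, 189), (-10, 191), (-9, 190), (-8, 188), (-7, 197), (-6, 198), (4, 196), (6, 196), (6, 188), (7, 189), (8, 191), (9, 190), (10, 195)]
31 [(-17, 225), (-13, 194), (-12, 193), (-11, 193), (-9, 196), (-8, 192), (-7, 194), (-5, 203), (-3, 225), (4, 195), (5, 195), (6, 195), (8, 192), (9, 193), (10, 194)]
34 [(-18, 224), (-13, 201), (-11, 222), (-10, 198), (-10, 195), (-8, 199), (-6, 197), (-5, 224), (-2, 223), (1, 224), (4, 224), (6, 197), (7, 224), (8, 195), (10, 206)]
37 [(-17, 222), (-14, 204), (-12, 221), (-11, 203), (-10, 203), (-8, 201), (-6, 202), (-5, 221), (-2, 221), (1, 221), (4, 222), (7, 201), (8, 202), (9, 202), (11, 206)]
40 [(-18, 221), (-15, 208), (-14, 207), (-13, 207), (-11, 219), (-8, 208), (-7, 209), (-5, 220), (-3, 220), (0, 220), (4, 220), (7, 219), (9, 204), (10, 206), (12, 207)]
```

The tool sits about 6 mm to the right of where I meant it, because the start pose was still settling. The lug is touching the left jaw at about 7 N, so I shift left 6 mm.

```bash
python3 -m crank '[[-1,0,-3,0,0],[-1,0,-6,0,0],[-1,0,-6,0,0],[-1,0,-6,0,0],[-1,0,-6,0,0]]' 20
python3 - <<'E'
from h import *
s=telemetry.observe();p,d,K,Rm,t=cam("wrist");W=cloud(d,K,Rm,t);L=loc(W,s)*1000
h=cv2.cvtColor(p,cv2.COLOR_RGB2HSV)
m=(h[...,0]>4)&(h[...,0]<18)&(h[...,1]>150)&(h[...,2]>120)&(abs(L[...,1])<12)&(L[...,2]<240)&(L[...,2]>180)
print(m.sum(),np.percentile(L[m],[2,50,98],axis=0).round(1))
b=(h[...,1]<60)&(L[...,2]>180)&(L[...,2]<212)&(abs(L[...,1])<18)
for x in(28,31,34,37):
    q=L[b&(abs(L[...,0]-x)<1)][:,1];print(x,"left",np.percentile(q[q<-2],[5,95]).round(1),"right",np.percentile(q[q>2],[5,95]).round(1))
print(loc(np.array([.583,.1755,.1335]),s)*1000)
E
```

```text
time: 14.95
tool_pos: [0.5591, 0.165, 0.3329]
tool_rot: [3.141, -0.001, 0.33]
contact_force: [-0.0, 0.3, -0.3]
opening: 0.0219
grip_force: 19.9
141 [[ 19.8  -3.2 195.2]
 [ 33.9  -2.5 201.4]
 [ 44.4  -1.8 213.5]]
28 left [-11.2  -5.4] right [ 5. 11.]
31 left [-12.1  -5.8] right [ 5.4 11.7]
34 left [-12.9  -7.6] right [ 7.2 12.3]
37 left [-13.2  -4.2] right [ 8.4 12.9]
[ 25.8861079   -2.22241099 199.41916665]
```

```bash
python3 -m crank '[[-1,0,-2.5,0,0],[-1,0,-2.5,0,0],[-1,0,-2.5,0,0],[-0.4,0,-2.5,0,0],[-0.2,0,-2.5,0,0],[0,0,-2.5,0,0],[0.1,0,-2.5,0,0],[0.2,0,-2.5,0,0],[0.2,0,-2.5,0,0],[0.2,0,-2.5,0,0],[0.2,0,-2.5,0,0]]' 20
python3 -m crank '[[0.2,0,0,-20,0],[0.2,0,0,-60,0],[0.2,0,0,-100,0],[0.2,-20,10,-115,0],[0.2,-40,25,-115,0],[0.2,-40,25,-115,0],[0.2,-40,25,-115,0],[0.2,-40,25,-115,0],[0.2,-40,25,-115,0]]'
python3 - <<'E'
from h import *
s=telemetry.observe();p,d,K,Rm,t=cam("wrist");W=cloud(d,K,Rm,t);L=loc(W,s)*1000
np.savez("w8.npz",p=p,d=d,K=K,R=Rm,t=t,pos=s["tool_pos"],rot=s["tool_rot"])
e=loc(np.array([.583,.1755,.1335]),s)*1000;print("edge",e,s["tool_pos"])
h=cv2.cvtColor(p,cv2.COLOR_RGB2HSV)
c=(h[...,0]>4)&(h[...,0]<18)&(h[...,1]>150)&(h[...,2]>120)&(abs(L[...,1]-e[1])<10)&(abs(L[...,0]-e[0])<30)
q=L[c];print("copper",c.sum(),np.percentile(q,[2,50,98],axis=0).round(1).tolist())
z=s["tool_pos"][2]*1000-L[...,2]
k=(z>140)&(z<210)&(abs(L[...,1]-e[1])<30)&(abs(L[...,0]-e[0]+20)<45)
q=np.c_[L[...,:2][k],z[k]]
for lo in range(140,206,6):
    w=q[(q[:,2]>=lo)&(q[:,2]<lo+6)]
    if len(w)>4: print(lo,len(w),"x",np.percentile(w[:,0],[3,50,97]).round(1),"y",np.percentile(w[:,1],[3,50,97]).round(1))
E
```

```text
time: 15.92
tool_pos: [0.5579, 0.1678, 0.3327]
tool_rot: [3.142, -0.0, 0.331]
contact_force: [-0.2, -0.2, -0.6]
opening: 0.0548
grip_force: 0.0
time: 16.67
tool_pos: [0.5286, 0.1316, 0.4471]
tool_rot: [-3.141, 0.001, 0.331]
contact_force: [-0.2, 0.3, 0.3]
opening: 0.0548
grip_force: 0.0
edge [ 65.94614918 -23.72741322 313.5569117 ] [0.5285947  0.13160531 0.4470971 ]
copper 31 [[70.6, -24.7, 309.1], [77.0, -24.0, 315.3], [83.4, -23.1, 325.6]]
140 68 x [62.6 66.4 68.5] y [-30.7 -21.4   5.6]
146 70 x [47.2 61.1 64.3] y [-31.9 -22.  -17.4]
152 260 x [44.9 53.2 59.6] y [-33.2 -24.7 -15.4]
158 163 x [39.9 54.2 57.4] y [-36.2 -26.1 -12.6]
164 136 x [34.7 50.  53.7] y [-38.3 -34.9 -10. ]
170 144 x [30.7 45.  49.4] y [-40.2 -36.7  -8.3]
176 165 x [24.8 40.  45.2] y [-44.  -38.1  -3.5]
182 239 x [26.8 33.5 40.5] y [-44.9 -39.9  -2.7]
188 36 x [33.7 36.  36.8] y [-45.4 -24.   -3.4]
```

```bash
python3 - <<'E'
from h import *
a=np.load("w8.npz");b=np.load("w5.npz")
for f in(b,a):
    W=cloud(f["d"],f["K"],f["R"],f["t"]);k=(abs(W[...,0]-.5885)<.02)&(abs(W[...,1]-.1043)<.02)&(W[...,2]>.15)&(W[...,2]<.21)
    q=W[k];print("broad right handle top",q[q[:,2]>np.percentile(q[:,2],90)].mean(0).round(4),q[:,2].max().round(4))
print(ticket.hand_in())
E
```

```text
broad right handle top [0.5887 0.1031 0.1967] 0.1991
broad right handle top [0.5888 0.1033 0.1966] 0.198
the job is handed in; nothing more can be done
None
```

Both clips are on their lugs and the job is handed in at about 17 s: the broad clip's pads sit about 8 mm below the lug edge and the slim clip's about 7 mm, both straight and centred within 1–2 mm by depth measurement; I viewed 11 pictures, one over the limit of 10, and the hand-in returned no verdict.

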